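# Lower the ratchet hold-down arm onto the block

### The job

The arm of the bench hold-down is parked up on its ratchet. With the fingertips, press the thumb plate of the ratchet pawl down to its stop so that the pawl is clear of the teeth and stays clear, then push the arm down past its teeth until its rubber pad rests on the wooden block below. Do not grasp or lift anything, do not shift the block under the pad, and leave the spare block, the spanner and the folding rule alone.

Things in the scene. Friction and masses are not known exactly. Their poses are not given: they have to be found in the camera images.
- holddown: Grey base plate, 350 x 90 x 10 mm, bolted to the work surface. Origin on its underside below the arm's hinge; x points along the plate from the hinge to the free end of the arm, z up; the plate reaches from x = -165 to +185 mm. Two steel cheeks (34 mm long, 42 mm over their outer faces, 112 mm high) carry the hinge.
- hinge (a point): Centre of the arm's hinge, 95 mm above the underside of the base plate. The hinge axis is level, along the base plate's y axis.
- clamp_arm (a joint): Angle of the arm above level, rad: 0 = level, pad touching the wooden block; starts raised at 0.55 to 0.75 (stop 0.77). With the pawl engaged, teeth on the hinge disc stop it at 0.50 (0.45 if pushed hard; more teeth at 0.30, 0.10). The hinge is stiff (friction 1 N m): the arm stays where left; 4 to 7 N on the push plate moves it. Bar 18 x 14 mm.
- push_plate (a point): Centre of the upper face of the flat steel push plate (56 x 56 x 10 mm) at the arm's free end, 185 mm out from the hinge along the arm and 11 mm above the arm's line. It travels on an arc about the hinge, so it moves outwards as it comes down. Its x axis points out along the arm, z square to the plate.
- pad (a point): Centre of the underside of the round rubber pad (26 mm diameter) under the arm, 115 mm out from the hinge along the arm and 22 mm below the arm's line.
- pawl (a joint): Angle of the ratchet pawl, rad: 0 = engaged in the teeth (start), 0.35 = pressed down to its stop. From 0.20 on it is clear of the teeth. Its pivot is stiff with friction: it stays where it is left, it has no return spring. About 5 N on the thumb plate moves it.
- pawl_tail (a point): Centre of the upper face of the pawl's ribbed thumb plate (34 mm long, 40 wide, 7 thick), behind the hinge, away from the arm: when engaged 137 mm behind the hinge and 89 mm above the base plate's underside. It turns about a pivot 40 mm behind the hinge and 35 mm above the underside: over the full stroke it goes 36 mm down and 12 mm further from the hinge.
- workpiece: The wooden block under the pad: tapered, 50 mm along the arm by 28 mm across at its foot, 63 mm high, standing loose on the base plate (its foot 10 mm above the plate's underside). Origin at the centre of its underside.
- spare_block: Bystander: a like tapered wooden block, 28 x 51 x 64 mm, standing loose on the work surface beside the hold-down. Origin at the centre of its underside.
- spanner: Bystander: double open-ended steel spanner, 35 x 197 x 8 mm, lying loose on the work surface. Origin at the centre of its underside; long axis y.
- folding_rule: Bystander: folded yellow rule, 18 x 201 x 12 mm, lying loose on the work surface. Origin at the centre of its underside; long axis y.
Things that resemble listed ones, but are neither listed nor needed, are in the scene too. What is shaped like the workpiece but purple or turquoise is not meant.

How it is judged:
By the outcome, as a careful person would: the job done as asked, in the order asked, and still so for the second after the job is handed in, with the robot touching nothing.
It also fails if it takes over 45 s, if anything falls off the work surface, if the arm or the gripper's body presses on something with over 40 N, if the wrist force passes 120 N, or if a joint passes its speed limit or range.

### The arm

A 6-joint arm with a two-finger parallel gripper is mounted at the origin on a cart in front of the work surface, level with it; the furniture and walls round the work are solid. World frame = base frame: x ahead of the robot, y to its left, z up, the work surface at z = 0. Lengths are in m, angles in degrees, forces in N, time in s.
With the tool pointing down it reaches from about 0.35 to 0.8 m from the base axis. Payload 7.3 kg.
Tool frame: the origin (TCP) lies at the very end of the fingers, on their centre line; the grasp point (between the pads) lies 19 mm behind it; z points along the fingers, y is the direction in which the jaws open and shut (so a half turn about z gives the same grasp; the last joint's range is limited). The gripper opens to 85 mm and grips with 20 to 120 N. Pads are 22 mm wide; open, the fingers measure 114 mm over their backs; the gripper's body (76 mm by 85 mm) begins 54 mm behind the grasp point. The pads swing forward as they close: fully open they stand 13 mm farther back than shut.
Start: joints at [-83.537, 19.595, 87.324, -0, 73.075, -8.365], TCP at [0.134, -0.508, 0.231] pointing down, gripper open.
Joint ranges: [-145.02, 145.02], [-44.19, 115.74], [2.07, 154.8], [-57.11, 237.11], [16.16, 152.29], [-177.93, 177.93]. Speed limits (degrees/s): [147.25, 147.25, 180, 180, 180, 180].

### API

Orientations are given as [roll, pitch, yaw] about the fixed x, y, z axes, in that order (R = Rz(yaw) Ry(pitch) Rx(roll)).
In Python, from station import get_obs, eyes, robot gives the robot as it stands.
- The arm moves only by the tool jog_arm, never from a script. Its argument "steps" is a list of rows, each a list of 2 entries, a list of its own where there are three numbers: the shift along the tool's x, y, z in units of 30 mm (1.0 is 30 mm), then the turn about the tool's z in units of 5 degrees (1.0 is 5 degrees). A call has exactly 10 rows; each row is the pose to reach, as a shift and turn from the pose commanded when the call began, along the tool's axes at that moment; what a row does not reach only later rows make up. A row lasts 1/8 s, in which the tool goes at most 62.5 mm and 10.7 degrees, less where a joint would pass 70% of its speed; a pose out of reach is approached as far as the arm can. A call with a gripper value outside its range is refused whole. "fingers" is the opening, from 0 (shut) to 1 (fully open), set as the call begins (left out, the last holds). The fingers move at their own pace and stop on an object; "squeeze" is the grip in N (left out, the last holds). Time passes only in rows, so rows that repeat a pose let the fingers close, or fill a call up. It gives the time, the measured TCP pose, the force and the opening at its end, in the units of the state.
- get_obs(): the state, without advancing time (a new reading comes with each control period).
- eyes.grab_frame(name): name is "scene" or "top"; returns (picture, depth): 480x640x3 uint8, blue, green, red; 480x640 float32, m along the optical axis (not along the pixel's ray), 0 where there is no reading.
- eyes.camera_info(name): a dict with "mtx" (3x3 intrinsics, pixels), "k1" (the pictures are not rectified: a ray, as slopes to the right and down, at radius r is drawn at 1 + k1 r^2 times it, then the intrinsics apply), "eye" and "rotation" of the camera in the world. Camera axes: x right, y down, z forward; pixel columns grow to the right and rows downward; lengths in m; the calibration is good to about 2 mm. A picture is of the moment at which its call begins. camera_info takes no time and is no camera call.
- robot.close_job(): hands the job in, once; it reports no verdict.
The state is a dict: "time_s": time; "q": joint angles; "qvel": joint speeds; "tau": joint torques, N m; "position": TCP position; "tcp_rot": TCP orientation; "contact_force": force on the tool from outside, world axes, zero at the start; "wrist_torque": the same for the moment, N m; "finger_gap": finger opening in m.
Only numpy, scipy, OpenCV 4.12 (cv2) and the standard library are available. Lean on these libraries where they do the work, as an engineer would, in place of code of your own. Each camera call takes 0.05 s, during which the arm holds its last target. There are 200 camera calls.

## Working session

There is one attempt and no reset: what is moved stays moved. The work goes in short steps, Python scripts to look and compute and a tool call to move; the robot and the scene stay as the last step left them, time stands still between calls to the robot, and variables do not carry over. Pictures are saved under pics/ and viewed, on a budget of 10 in all, crops included, one or two more only if the job needs it, and the job is handed in when it is done.

Besides the shell and the picture viewer there is one more tool, called after "Call:" in YAML: its name, and indented under it one key for each argument. jog_arm: Moves the arm, as the interface text tells. Its arguments: {"type":"object","properties":{"steps":{"type":"array"},"fingers":{"type":"number"},"squeeze":{"type":"number"}},"required":["steps"]}

```bash
mkdir -p pics
cat > h.py <<'E'
import numpy as np, cv2
from station import get_obs, eyes, robot
def pts(name, depth):
    c=eyes.camera_info(name); K=np.array(c["mtx"]); k=c["k1"]
    v,u=np.mgrid[0:480,0:640].astype(np.float32)
    p=cv2.undistortPoints(np.stack([u.ravel(),v.ravel()],1)[:,None],K,np.array([k,0,0,0.])).reshape(480,640,2)
    P=np.dstack([p,np.ones((480,640))])*depth[...,None]
    W=P@np.array(c["rotation"]).T+np.array(c["eye"])
    W[depth==0]=np.nan
    return W
E
python3 - <<'E'
from h import *
for n in("scene","top"):
    im,d=eyes.grab_frame(n); cv2.imwrite(f"pics/{n}0.png",im); np.save(f"{n}0.npy",pts(n,d))
    c=eyes.camera_info(n);print(n,c["eye"],c["rotation"],c["k1"],(d>0).mean())
print(get_obs())
E
```

```text
Traceback (most recent call last):
  File "h.py", line 8, in pts
    W=P@np.array(c["rotation"]).T+np.array(c["eye"])
      ~~~~~~~~~~~~~~~~~~~~~~~~~~~^~~~~~~~~~~~~~~~~~~
ValueError: operands could not be broadcast together with shapes (480,640) (3,)
```

View pics/scene0.png

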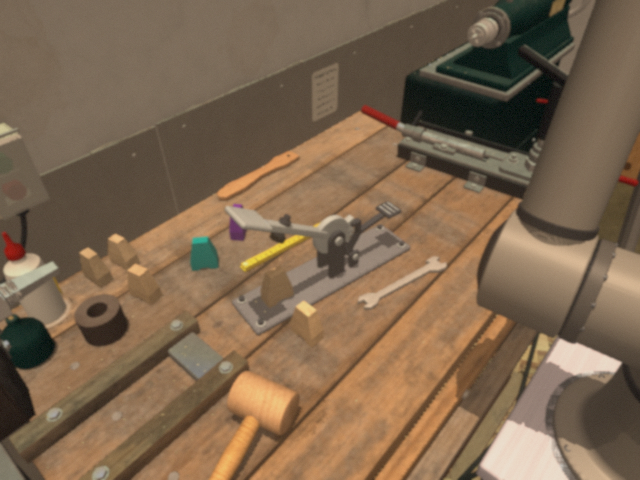

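The scene view shows the hold-down in the middle: push plate at about (245,218), hinge (337,240), thumb plate (388,210), workpiece (277,285), spare block (307,320), spanner (405,283) and rule (280,248).

Run:
```python
from h import *
c=eyes.camera_info("top");print(c)
im,d=eyes.grab_frame("top"); print(d.shape,(d>0).mean()); cv2.imwrite("pics/top0.png",im)
```

```text
{'mtx': array([[530.03668431,   0.        , 320.52476486],
       [  0.        , 530.03668431, 235.20917774],
       [  0.        ,   0.        ,   1.        ]]), 'k1': -0.02980006371804786, 'eye': array([0.50119771, 0.0323846 , 1.0363822 ]), 'rotation': array([-177.28926903,    1.32342437,  -90.18956548])}
(480, 640) 0.9908658854166666
```

View pics/top0.png

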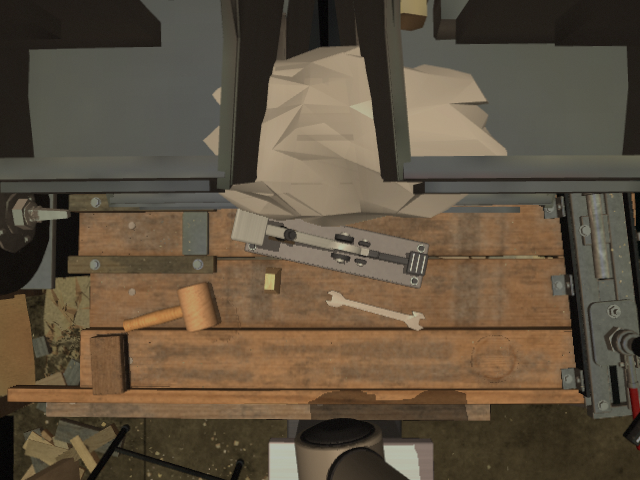

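The top view shows thumb plate at (416,263), hinge at about (345,245), push plate at (250,228), spare block (271,281) and spanner (375,311). A beige object and dark frame hide the rear, so I need their heights.

```bash
sed -i 's/np.array(c\["rotation"\]).T/Rotation.from_euler("xyz",c["rotation"],degrees=True).as_matrix().T/; 1a from scipy.spatial.transform import Rotation' h.py
python3 - <<'E'
from h import *
np.set_printoptions(precision=3,suppress=True,linewidth=180)
im,d=eyes.grab_frame("top"); W=pts("top",d)
ims,ds=eyes.grab_frame("scene"); S=pts("scene",ds)
np.save("W.npy",W);np.save("S.npy",S);cv2.imwrite("pics/s.png",ims)
for n,(u,v) in dict(table=(450,300),thumb=(416,263),push=(243,229),plateR=(425,280),spare=(271,281),beige=(340,130),beigeL=(340,205),frameL=(225,150),post=(380,150),rail=(500,187)).items(): print(n,W[v,u])
for n,(u,v) in dict(thumb=(388,210),push=(245,218),hinge=(340,240),table=(380,330)).items(): print(n,S[v,u])
# blobs by height near holddown
for lab,A in (("top",W),("scene",S)):
    box=(A[...,0]>.25)&(A[...,0]<.75)&(A[...,1]>-.3)&(A[...,1]<.35)
    for lo,hi in((.005,.02),(.075,.10),(.10,.13),(.15,.26)):
        m=(box&(A[...,2]>lo)&(A[...,2]<hi)).astype(np.uint8)
        n,L,st,ce=cv2.connectedComponentsWithStats(m)
        for i in range(1,n):
            if st[i,4]>40:
                p=A[L==i]; print(lab,lo,hi,st[i],p.mean(0),p.min(0),p.max(0))
c=eyes.camera_info("scene");print(c["eye"],c["rotation"]);print(get_obs())
E
```

```text
table [ 0.423 -0.195  0.   ]
thumb [ 0.496 -0.116  0.09 ]
push [0.55  0.172 0.213]
plateR [ 0.462 -0.148 -0.005]
spare [0.464 0.146 0.062]
beige [0.538 0.03  0.889]
beigeL [0.519 0.03  0.87 ]
frameL [0.526 0.057 0.919]
post [0.532 0.019 0.89 ]
rail [ 0.52  -0.01   0.902]
thumb [ 0.492 -0.112  0.088]
push [0.55  0.175 0.214]
hinge [0.5   0.021 0.098]
table [ 0.376  0.065 -0.001]
top 0.005 0.02 [182 210  35  46 717] [0.556 0.297 0.018] [0.512 0.26  0.006] [0.6   0.325 0.02 ]
top 0.005 0.02 [ 268  219  161   40 1975] [ 0.545 -0.017  0.009] [ 0.505 -0.152  0.005] [0.582 0.158 0.019]
top 0.005 0.02 [ 244  235  179   54 2967] [0.499 0.025 0.009] [ 0.447 -0.139  0.005] [0.551 0.205 0.019]
top 0.005 0.02 [326 290 100  41 809] [ 0.404 -0.052  0.008] [ 0.366 -0.145  0.005] [0.444 0.046 0.013]
top 0.075 0.1 [367 250  14   9  69] [ 0.512 -0.04   0.096] [ 0.505 -0.053  0.075] [ 0.519 -0.029  0.1  ]
top 0.075 0.1 [384 251  45  25 568] [ 0.497 -0.109  0.085] [ 0.474 -0.138  0.075] [ 0.517 -0.06   0.092]
top 0.1 0.13 [335 233  18   9  93] [0.542 0.013 0.107] [ 0.535 -0.002  0.1  ] [0.549 0.028 0.114
[... 1702 characters left out ...]
]
scene 0.1 0.13 [304 215  50  27 708] [0.519 0.023 0.115] [ 0.499 -0.029  0.1  ] [0.538 0.078 0.13 ]
scene 0.15 0.26 [ 224  206   75   33 1125] [0.547 0.149 0.192] [0.525 0.086 0.15 ] [0.588 0.193 0.222]
[0.109 0.506 0.644] [-129.677    0.56  -139.159]
{'time_s': 0.2, 'q': array([-83.536,  19.622,  87.354,   0.001,  73.075,  -8.364]), 'qvel': array([-0.053, -0.045, -0.246, -0.036, -0.016,  0.001]), 'tau': array([  0.001, -43.352, -24.595,  -0.   ,   0.006,  -0.   ]), 'position': array([ 0.134, -0.507,  0.231]), 'tcp_rot': array([-179.949,   -0.008,   14.827]), 'contact_force': array([-0.201, -0.004,  0.131]), 'wrist_torque': array([ 0.029, -0.017, -0.001]), 'finger_gap': 0.0849852713927998}
```

Run:
```python
from h import *
np.set_printoptions(precision=4,suppress=True)
W=np.load("W.npy");S=np.load("S.npy")
for A,n in((W,"top"),(S,"scene")):
    z=A[...,2]
    m=((z>.006)&(z<.0135)&(A[...,0]>.44)&(A[...,0]<.62)&(A[...,1]>-.17)&(A[...,1]<.24))
    p=A[m][:,:2].astype(np.float32); r=cv2.minAreaRect(p); print(n,"plate",r)
W2=np.vstack([A[(A[...,2]>.15)&(A[...,2]<.26)&(abs(A[...,0]-.55)<.07)&(A[...,1]>.06)&(A[...,1]<.22)] for A in (W,S)])
h=np.array([.5245,.0165])
for name,A in(("top",W),("scene",S)):
    t=A[(A[...,2]>.078)&(A[...,2]<.097)&(abs(A[...,0]-.496)<.035)&(A[...,1]<-.09)&(A[...,1]>-.16)]
    print(name,"thumb",len(t),np.median(t,0),cv2.minAreaRect(t[:,:2].astype(np.float32)))
    q=A[(A[...,2]>.15)&(A[...,2]<.26)&(abs(A[...,0]-.55)<.07)&(A[...,1]>.06)&(A[...,1]<.22)]
    u=np.array([.204,.979]); s=(q[:,:2]-h)@u; c=(q[:,:2]-h)@[u[1],-u[0]]
    k=(abs(c)>10e-3)&(s>.125); pf=np.polyfit(s[k],q[k,2],1)
    print(name,"slope",np.arctan(pf[0]),"c range",np.percentile(c[k],[1,50,99]),"s",np.percentile(s[k],[1,99]), "z at s=.141",np.polyval(pf,.141))
```

```text
top plate ((0.5105880498886108, 0.026757091283798218), (0.3575579822063446, 0.14189893007278442), 89.77263641357422)
scene plate ((0.4942626655101776, 0.03445185720920563), (0.35046783089637756, 0.1599525660276413), 77.9131851196289)
top thumb 471 [ 0.4959 -0.1159  0.0869] ((0.4965883493423462, -0.11196088790893555), (0.04669906571507454, 0.03978150710463524), 77.09709167480469)
top slope 0.5662294489216667 c range [-0.0259 -0.0123  0.0214] s [0.1263 0.1734] z at s=.141 0.20133476913300558
scene thumb 297 [ 0.4952 -0.1113  0.0875] ((0.49607300758361816, -0.11193296313285828), (0.043740496039390564, 0.03921014815568924), 76.05425262451172)
scene slope 0.5393997434093518 c range [-0.027  -0.0173  0.0271] s [0.1292 0.1754] z at s=.141 0.19972051229364346
```

Call:
jog_arm:
  steps:
    - [[1.7,-1.1,0],0.6]
    - [[3.5,-2.2,0],1.2]
    - [[5.2,-3.3,0],1.8]
    - [[7.0,-4.4,0],2.5]
    - [[8.8,-5.5,0],3.1]
    - [[10.5,-6.6,0],3.7]
    - [[12.3,-7.7,0],4.3]
    - [[14.0,-8.8,0.5],5.0]
    - [[15.0,-9.4,1.2],5.4]
    - [[15.0,-9.4,2.0],5.4]
  fingers: 0
  squeeze: 20

```text
time_s: 1.45
position: [0.4987, -0.1176, 0.1705]
tcp_rot: [-180.0, -0.0, -12.0]
contact_force: [-0.7, 0.2, -0.2]
finger_gap: 0.0003
```

Call:
jog_arm:
  steps:
    - [[0,0.05,0.4],0]
    - [[0,0.05,0.8],0]
    - [[0,0.05,1.2],0]
    - [[0,0.05,1.6],0]
    - [[0,0.05,2.0],0]
    - [[0,0.05,2.2],0]
    - [[0,0.05,2.3],0]
    - [[0,0.05,2.3],0]
    - [[0,0.05,2.3],0]
    - [[0,0.05,2.3],0]

```text
time_s: 2.7
position: [0.4971, -0.1213, 0.1026]
tcp_rot: [180.0, -0.0, -12.2]
contact_force: [-0.0, 0.5, 0.4]
finger_gap: -0.0002
```

Run:
```python
from h import *
im,d=eyes.grab_frame("scene"); a=cv2.resize(im[150:300,220:420],None,fx=3,fy=3); cv2.imwrite("pics/c1.png",a)
o=get_obs();print(o["position"],o["contact_force"])
```

```text
[ 0.49707278 -0.12128214  0.1025472 ] [1.2483926  0.05226755 0.09851011]
```

View pics/c1.png

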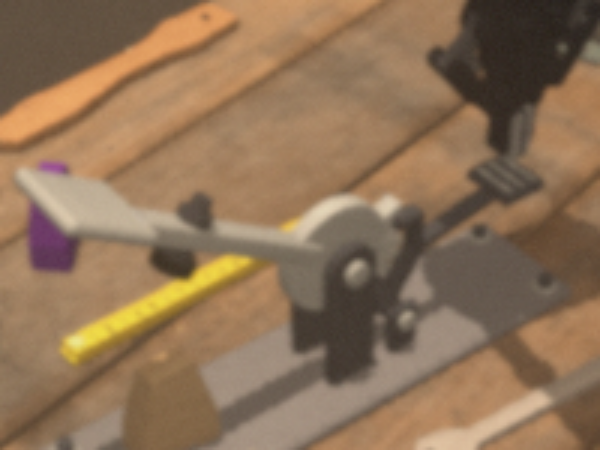

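The shut fingertips at crop (512,152) hover over the ribbed thumb plate at (507,178). Pressing along its arc.

Call:
jog_arm:
  steps:
    - [[0,0,0.2],0]
    - [[0,0,0.4],0]
    - [[0,0.03,0.5],0]
    - [[0,0.06,0.6],0]
    - [[0,0.1,0.7],0]
    - [[0,0.14,0.8],0]
    - [[0,0.17,0.9],0]
    - [[0,0.2,1.0],0]
    - [[0,0.2,1.0],0]
    - [[0,0.2,1.0],0]

```text
time_s: 4.0
position: [0.4958, -0.1275, 0.0724]
tcp_rot: [180.0, -0.0, -12.2]
contact_force: [-1.1, -2.6, 3.7]
finger_gap: -0.0001
```

Call:
jog_arm:
  steps:
    - [[0,0.03,0.1],0]
    - [[0,0.06,0.2],0]
    - [[0,0.09,0.25],0]
    - [[0,0.11,0.3],0]
    - [[0,0.13,0.35],0]
    - [[0,0.15,0.4],0]
    - [[0,0.16,0.45],0]
    - [[0,0.17,0.5],0]
    - [[0,0.17,0.5],0]
    - [[0,0.17,0.5],0]

```text
time_s: 5.25
position: [0.4945, -0.132, 0.0571]
tcp_rot: [-180.0, 0.0, -12.2]
contact_force: [1.1, -0.6, 2.0]
finger_gap: 0.0002
```

Call:
jog_arm:
  steps:
    - [[0,0,0.04],0]
    - [[0,0,0.08],0]
    - [[0,0,0.1],0]
    - [[0,0,0.12],0]
    - [[0,0,0.14],0]
    - [[0,0,0.16],0]
    - [[0,0,0.17],0]
    - [[0,0,0.17],0]
    - [[0,0,0.17],0]
    - [[0,0,0.17],0]

```text
time_s: 6.5
position: [0.4947, -0.1324, 0.0534]
tcp_rot: [180.0, -0.1, -12.2]
contact_force: [-3.6, -1.7, 15.9]
finger_gap: -0.0001
```

Call:
jog_arm:
  steps:
    - [[0,0,0.04],0]
    - [[0,0,0.06],0]
    - [[0,0,0.06],0]
    - [[0,0,0.06],0]
    - [[0,0,0],0]
    - [[0,0,-0.4],0]
    - [[0,0,-1.0],0]
    - [[0,0,-2.0],0]
    - [[0,0,-3.0],0]
    - [[0,0,-3.0],0]

```text
time_s: 7.75
position: [0.4956, -0.1321, 0.1441]
tcp_rot: [180.0, -0.2, -12.2]
contact_force: [-0.7, 0.3, 0.4]
finger_gap: 0.0002
```

Run:
```python
from h import *
np.set_printoptions(precision=4,suppress=True)
h=np.array([.5245,.0165]);u=np.array([.204,.979])
im,d=eyes.grab_frame("scene"); A=pts("scene",d); cv2.imwrite("pics/c2.png",cv2.resize(im[150:300,220:420],None,fx=3,fy=3))
s=(A[...,:2]-h)@u; c=(A[...,:2]-h)@[u[1],-u[0]]
k=(abs(c)<.018)&(s<-.12)&(s>-.18)&(A[...,2]>.025)&(A[...,2]<.1)
p=np.polyfit(s[k],A[k][:,2],1);print(k.sum(),np.arctan(p[0]),np.percentile(s[k],[2,98]),np.polyval(p,-.149))
o=get_obs();print(o["position"],o["contact_force"])
```

```text
188 0.16189165653236742 [-0.1616 -0.1217] 0.0518966130069158
[ 0.4947 -0.1318  0.1426] [ 0.347   0.1336 -0.3117]
```

View pics/c2.png

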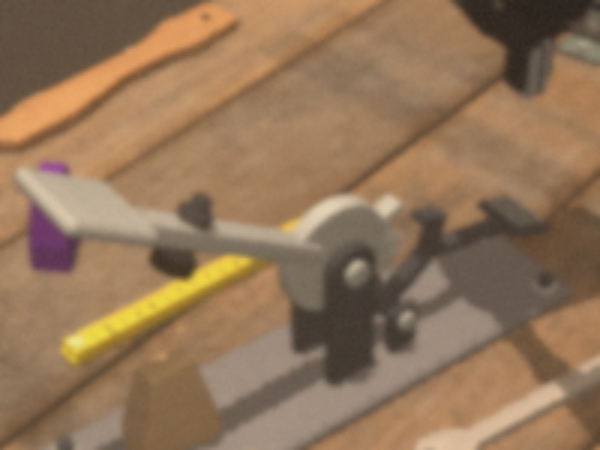

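The thumb plate is down, centre about 0.052 m against 0.053 expected at the stop, and the pawl is away from the disc at crop (430,220). Now over the push plate.

Call:
jog_arm:
  steps:
    - [[0,0,-1.6],0]
    - [[0,0,-3.2],0]
    - [[0,-0.8,-3.8],0]
    - [[0,-2.4,-3.8],0]
    - [[0,-4.0,-3.8],0]
    - [[0,-5.6,-3.8],0]
    - [[-0.1,-7.2,-3.8],0]
    - [[-0.1,-8.7,-3.8],0]
    - [[-0.1,-9.5,-3.6],0]
    - [[-0.1,-9.5,-3.4],0]

```text
time_s: 9.05
position: [0.551, 0.1487, 0.242]
tcp_rot: [180.0, 0.2, -12.0]
contact_force: [0.5, -0.6, 0.4]
finger_gap: -0.0
```

Call:
jog_arm:
  steps:
    - [[0,0,0.2],0]
    - [[0,0,0.4],0]
    - [[0,0,0.6],0]
    - [[0,0,0.8],0]
    - [[0,0,0.9],0]
    - [[0,0,0.9],0]
    - [[0,0,0.9],0]
    - [[0,0,0.9],0]
    - [[0,0,0.9],0]
    - [[0,0,0.9],0]

```text
time_s: 10.3
position: [0.5517, 0.1472, 0.2172]
tcp_rot: [180.0, -0.0, -12.2]
contact_force: [-0.7, -0.6, 0.5]
finger_gap: -0.0
```

Run:
```python
from h import *
im,d=eyes.grab_frame("scene"); cv2.imwrite("pics/c3.png",cv2.resize(im[130:280,200:400],None,fx=3,fy=3))
h=np.array([.5245,.0165]);u=np.array([.204,.979])
o=get_obs();p=o["position"][:2]-h;print(o["position"],o["contact_force"],p@u,p@[u[1],-u[0]])
```

```text
[0.55174004 0.14717889 0.21719775] [0.27843721 0.36666858 0.08929975] 0.1334916066193022 9.507012118958232e-06
```

View pics/c3.png

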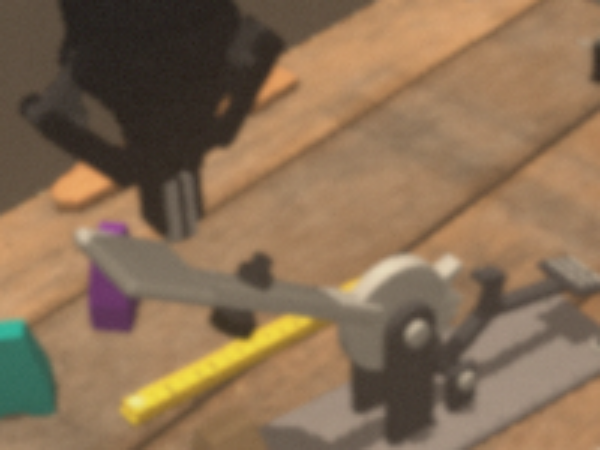

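Call:
jog_arm:
  steps:
    - [[0,-0.08,0.2],0]
    - [[0,-0.1,0.4],0]
    - [[0,-0.2,0.6],0]
    - [[0,-0.3,0.8],0]
    - [[0,-0.42,1.0],0]
    - [[0,-0.5,1.2],0]
    - [[0,-0.6,1.4],0]
    - [[0,-0.7,1.6],0]
    - [[0,-0.78,1.75],0]
    - [[0,-0.85,1.9],0]

```text
time_s: 11.6
position: [0.5575, 0.1722, 0.1602]
tcp_rot: [-180.0, -0.1, -12.2]
contact_force: [0.8, -0.3, 4.5]
finger_gap: -0.0002
```

Going well: 4.5 N, with no tooth stop at 0.50–0.45 rad. Next leg.

Call:
jog_arm:
  steps:
    - [[0,-0.05,0.2],0]
    - [[0,-0.1,0.4],0]
    - [[0,-0.15,0.6],0]
    - [[0,-0.2,0.8],0]
    - [[0,-0.25,0.95],0]
    - [[0,-0.28,1.1],0]
    - [[0,-0.3,1.25],0]
    - [[0,-0.32,1.4],0]
    - [[0,-0.34,1.5],0]
    - [[0,-0.34,1.5],0]

```text
time_s: 12.85
position: [0.5587, 0.1819, 0.1145]
tcp_rot: [179.9, 0.1, -12.2]
contact_force: [0.4, -0.3, 0.6]
finger_gap: 0.0004
```

Call:
jog_arm:
  steps:
    - [[0,0,0.05],0]
    - [[0,0,0.1],0]
    - [[0,0,0.13],0]
    - [[0,0,0.16],0]
    - [[0,0,0.19],0]
    - [[0,0,0.22],0]
    - [[0,0,0.24],0]
    - [[0,0,0.26],0]
    - [[0,0,0.26],0]
    - [[0,0,0.26],0]

```text
time_s: 14.1
position: [0.5594, 0.1819, 0.1073]
tcp_rot: [180.0, -0.0, -12.2]
contact_force: [-0.1, 2.4, 2.3]
finger_gap: 0.0
```

Call:
jog_arm:
  steps:
    - [[0,0,0.03],0]
    - [[0,0,0.06],0]
    - [[0,0,0.08],0]
    - [[0,0,0.1],0]
    - [[0,0,0.1],0]
    - [[0,0,0.1],0]
    - [[0,0,0.1],0]
    - [[0,0,0.1],0]
    - [[0,0,0.1],0]
    - [[0,0,0.1],0]

```text
time_s: 15.35
position: [0.5595, 0.182, 0.106]
tcp_rot: [-180.0, -0.1, -12.2]
contact_force: [-4.8, 0.2, 13.8]
finger_gap: -0.0005
```

Call:
jog_arm:
  steps:
    - [[0,0,0.03],0]
    - [[0,0,0.05],0]
    - [[0,0,0.05],0]
    - [[0,0,0.05],0]
    - [[0,0,0.05],0]
    - [[0,0,0.05],0]
    - [[0,0,0.05],0]
    - [[0,0,0.05],0]
    - [[0,0,0.05],0]
    - [[0,0,0.05],0]

```text
time_s: 16.6
position: [0.5595, 0.182, 0.1059]
tcp_rot: [-180.0, -0.1, -12.2]
contact_force: [-7.6, -0.6, 23.0]
finger_gap: 0.0003
```

Call:
jog_arm:
  steps:
    - [[0,0,-0.1],0]
    - [[0,0,-0.4],0]
    - [[0,0,-1.0],0]
    - [[0,0,-1.8],0]
    - [[0,0,-2.6],0]
    - [[0,0,-3.4],0]
    - [[0,0,-4.0],0]
    - [[0,0,-4.0],0]
    - [[0,0,-4.0],0]
    - [[0,0,-4.0],0]

```text
time_s: 17.85
position: [0.5588, 0.1819, 0.2217]
tcp_rot: [179.9, 0.1, -12.2]
contact_force: [0.5, -0.2, -0.3]
finger_gap: -0.0001
```

Run:
```python
from h import *
np.set_printoptions(precision=4,suppress=True)
h=np.array([.5245,.0165]);u=np.array([.204,.979])
S0=np.load("S.npy")
im,d=eyes.grab_frame("scene"); A=pts("scene",d); cv2.imwrite("pics/c4.png",cv2.resize(im[160:340,200:440],None,fx=3,fy=3))
s=(A[...,:2]-h)@u; c=(A[...,:2]-h)@[u[1],-u[0]]
for n,k in(("push",(abs(c)<.025)&(s>.16)&(s<.21)&(A[...,2]>.09)&(A[...,2]<.13)),("thumb",(abs(c)<.018)&(s<-.12)&(s>-.18)&(A[...,2]>.025)&(A[...,2]<.1))):
    p=np.polyfit(s[k],A[k][:,2],1);print(n,k.sum(),np.arctan(p[0]),np.median(A[k],0),np.polyval(p,[.185,-.149]))
for n,B in(("before",S0),("after",A)):
    s=(B[...,:2]-h)@u; c=(B[...,:2]-h)@[u[1],-u[0]]
    k=(abs(c)<.022)&(s>.08)&(s<.16)&(B[...,2]>.02)&(B[...,2]<.06); print(n,k.sum(),np.median(s[k]),np.median(c[k]))
o=get_obs();print(o["time_s"],o["position"],o["contact_force"])
```

```text
push 801 0.003454866746085839 [0.5599 0.1985 0.1055] [0.1053 0.1041]
thumb 190 0.14625431113351273 [ 0.4941 -0.119   0.0536] [0.1013 0.0521]
before 563 0.12566231274916584 -0.008415774738996714
after 563 0.12597198708427904 -0.008433362415010156
17.9 [0.5589 0.1819 0.2218] [-0.1489 -0.0062 -0.3912]
```

View pics/c4.png

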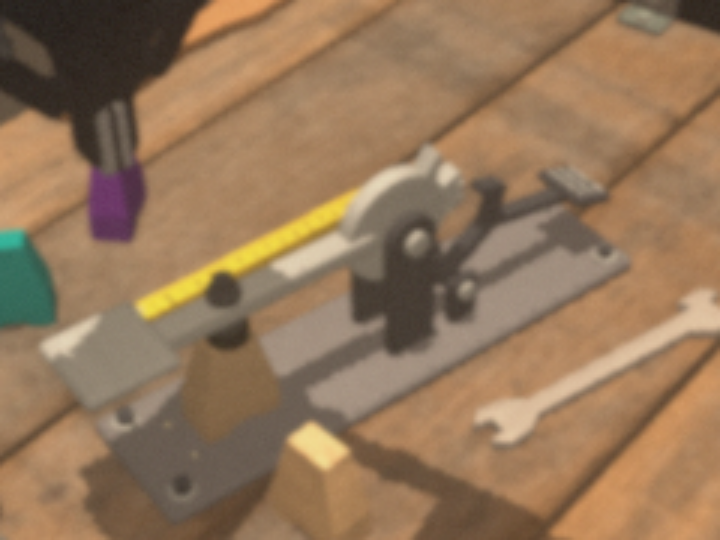

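The arm is level, with the pad on the block at crop (230,335). The pawl is still clear at (490,195), and the block, rule, spanner and spare block are undisturbed. Handing in.

```bash
python3 -c "
from station import robot; print(robot.close_job())"
```

```text
the job is handed in; nothing more can be done
None
```

The job is done and handed in at about 18 s. I pressed the pawl's thumb plate down with the shut fingertips, then pushed the arm down along its arc in the order asked.

- **Pawl:** the force had risen to 16 N near the stop, and I pressed about 2 mm further. The thumb plate was at 0.052 m afterwards and stayed there, against 0.053 m expected at the stop.
- **Arm:** it passed its teeth at about 5 N or less on the readings taken, and the pad came to rest on the block with a final push of 23 N. After I lifted off, the push plate was level (0.003 rad) at 0.1055 m, against 0.106 m expected.
- **Block and bystanders:** the block under the pad moved less than 0.5 mm by measurement. The spare block, spanner and rule looked untouched in the last picture; I did not measure them. The robot was touching nothing.

One check disagreed: the thumb plate's slope fitted only about 0.15 rad, while full travel is 0.35. That fit comes from few pixels and may include part of the lever. The plate's height and the picture both show the pawl clear, and no tooth stopped the arm.

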